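# Assemble the stacking lunch carrier

## Task

Stack the steel lunch carrier on its dark base: the deep undivided box at the bottom, then the two-compartment box, then the shallow three-compartment box, and last the lid with the black handle. Each goes the right way up and lengthways with the base, its foot fully seated in the base or box below; leave the two sauce pots and the label roll where they stand.

Things in the scene. Friction and masses are not known exactly. Their poses are not given: they have to be found in the camera images.
- stack_base: Low dark steel tray fixed to the surface, 104 (x) x 76 (y) x 12 mm high, with a well 80 x 52 mm, its floor 6 mm up. The deep box's foot drops into the well with 4 mm play each side and its body rests on the tray's top edge; its origin is then 8 mm above this one. Origin: centre of the underside, x along the length, z up.
- deep_box: Deep undivided steel box, open on top, 88 (x) x 60 (y) x 50 mm high with foot, rounded rim, walls 4 mm, 0.1-0.2 kg. Foot: rod frame 72 x 44 mm outside, 4 mm deep, 8 mm in from the edges. Origin: centre of the foot's underside, x along the length, z up; a half turn about z is the same. The next foot fits its mouth with 4 mm play each side; the next box's origin is then 46 mm above this one.
- half_box: Steel box with one cross wall (two compartments), open on top, 88 (x) x 60 (y) x 36 mm high with foot, rounded rim, walls 4 mm, 0.1-0.2 kg. Foot: rod frame 72 x 44 mm outside, 4 mm deep, 8 mm in from the edges. Origin: centre of the foot's underside, x along the length, z up; a half turn about z is the same. The shallow box seated in its mouth has its origin 32 mm above this one.
- third_box: Shallow steel box with two cross walls (three compartments), open on top, 88 (x) x 60 (y) x 24 mm high with foot, rounded rim, walls 4 mm, 0.1-0.2 kg. Foot: rod frame 72 x 44 mm outside, 4 mm deep, 8 mm in from the edges. Origin: centre of the foot's underside, x along the length, z up; a half turn about z is the same. The lid seated in its mouth has its origin 20 mm above this one.
- box_lid: Flat steel lid, 88 (x) x 60 (y) mm, plate 4 to 10 mm above its origin; black bar handle in the middle, 44 mm along x, 12 mm wide (y), its top 42 mm above the origin; 0.07-0.14 kg. Foot: rod frame 72 x 44 mm outside, 4 mm deep, 8 mm in from the edges. Origin: centre of the foot's underside, x along the length, z up; a half turn about z is the same.
- green_pot: Bystander: round spun-steel sauce pot with green garnish in it, 70 mm across, 36 mm high. Origin: centre of the underside.
- oat_pot: Bystander: round spun-steel sauce pot with pale flakes in it, 64 mm across, 33 mm high. Origin: centre of the underside.
- label_roll: Bystander: cream roll of labels lying flat, 68 mm across, 35 mm high. Origin: centre of the underside.

How it is judged:
By the outcome, as a careful person would: the job done as asked, in the order asked, and still so for the second after the job is handed in, with the robot touching nothing.
It also fails if it takes over 115 s, if anything falls off the work surface, if the arm or the gripper's body presses on something with over 40 N, if the wrist force passes 120 N, or if a joint passes its speed limit or range.

## Robot

A 7-joint arm with a two-finger parallel gripper is mounted at the origin on the work surface; the furniture and walls round the work are solid. World frame = base frame: x ahead of the robot, y to its left, z up, the work surface at z = 0. Lengths are in mm, angles in rad, forces in N, time in s.
With the tool pointing down it reaches from about 350 to 900 mm from the base axis. Payload 7.2 kg.
Tool frame: the origin (TCP) lies midway between the tips of the shut fingers; the grasp point (between the pads) lies 19 mm behind it; z points along the fingers, y is the direction in which the jaws open and shut (so a half turn about z gives the same grasp; the last joint's range is limited). The gripper opens to 88 mm and grips with 3 to 60 N. Pads are 20 mm wide; open, the fingers measure 115 mm over their backs; the gripper's body (75 mm by 178 mm) begins 61 mm behind the grasp point.
Start: joints at [-1.298, 0.411, -0.013, 1.596, 0.006, 1.134, -0.082], TCP at [208.91, 589.055, 222.653] pointing down, gripper open.
Joint ranges: [-2.95, 2.95], [-0.29, 1.99], [-1.47, 1.44], [0.14, 2.54], [-1.03, 4.17], [0.13, 1.85], [-2.86, 2.86]. Speed limits (rad/s): [2.39, 2.39, 3.01, 3.01, 3.14, 3.14, 3.14].

## Interface

Orientations are given as a unit quaternion [w, x, y, z].
In Python, from rig import sense, grab_frame, calibration, env gives the robot as it stands. The module is installed in compiled form; this text tells all that it offers.
- The arm moves only by the tool drive_tool, never from a script. Its argument "targets" is a list of rows, each a list of 5 numbers: the shift along the world's x, y, z in cm, then the turn about the world's z in degrees, then the finger opening in cm, from 0 to 8.78. A call has 1 to 5 rows; each row shifts and turns the pose as measured when the row begins; what a row does not reach is not made up. A row lasts 1/8 s, in which the tool goes at most 62.5 mm and 10.7 degrees, less where a joint would pass 70% of its speed; a pose out of reach is approached as far as the arm can. A call is refused whole if a number of a shift passes 6.25 or a number of a turn 10.7, either way. A call with a gripper value outside its range is refused whole. The fingers move at their own pace and stop on an object; "force" is the grip in N (left out, the last holds). Time passes only in rows, so rows that do not move let the fingers close. It gives the time, the measured TCP pose, the force and the opening at its end, in the units of the state.
- sense(): the state, without advancing time (a new reading comes with each control period).
- grab_frame(name): name is "side" or "top"; returns (picture, depth): 400x640x3 uint8, blue, green, red; 400x640 float32, mm along the optical axis (not along the pixel's ray), 0 where there is no reading.
- calibration(name): a dict with "vfov" (degrees; the focal length in pixels is half the picture's height over the tangent of half this angle, whatever the lens; pixels are square), "cx", "cy" (the principal point, pixels), "k1" (the pictures are not rectified: a ray, as slopes to the right and down, at radius r is drawn at 1 + k1 r^2 times it, then the intrinsics apply), "position" and "orientation" of the camera in the world. Camera axes: x right, y up, looking along -z (the intrinsics and any distortion apply to the point x, -y, -z); pixel columns grow to the right and rows downward; lengths in mm; the calibration is good to about 2 mm. A picture is of the moment at which its call begins. calibration takes no time and is no camera call.
- env.close_job(): hands the job in, once; it reports no verdict.
The state is a dict: "time": time; "joint_pos": joint angles; "dq": joint speeds; "joint_torque": joint torques, N m; "eef_pos": TCP position; "tool_rot": TCP orientation; "contact_force": force on the tool from outside, world axes, zero at the start; "ft_torque": the same for the moment, N m; "grip_width": opening from 0.0 (shut) to 1.0 (fully open).
Only numpy, scipy, OpenCV 4.12 (cv2) and the standard library are available. Lean on these libraries where they do the work, as an engineer would, in place of code of your own. Each camera call takes 0.05 s, during which the arm holds its last target. There are 200 camera calls.

## Working session

There is one attempt and no reset: what is moved stays moved. The work goes in short steps, Python scripts to look and compute and a tool call to move; the robot and the scene stay as the last step left them, time stands still between calls to the robot, and variables do not carry over. Pictures are saved under pics/ and viewed, on a budget of 14 in all, crops included, one or two more only if the job needs it, and the job is handed in when it is done.

Besides the shell and the picture viewer there is one more tool, called after ">>>" as name(argument=value, ...) on one line, values as JSON. drive_tool: Moves the arm, as the interface text tells. Its arguments: {"type":"object","properties":{"targets":{"type":"array","items":{"type":"array","items":{"type":"number"}}},"force":{"type":"number"}},"required":["targets"]}

```bash
mkdir -p pics
cat > h.py <<'E'
import numpy as np, cv2
from scipy.spatial.transform import Rotation as R
from rig import sense, grab_frame, calibration, env
def pts(name,depth):
    c=calibration(name); h,w=depth.shape; f=h/2/np.tan(np.radians(c["vfov"])/2)
    K=np.array([[f,0,c["cx"]],[0,f,c["cy"]],[0,0,1]]); v,u=np.mgrid[:h,:w]
    p=cv2.undistortPoints(np.stack([u,v],-1).reshape(-1,1,2).astype(np.float64),K,np.array([c["k1"],0,0,0.])).reshape(h,w,2)
    cam=np.stack([p[...,0]*depth,-p[...,1]*depth,-depth],-1)
    q=c["orientation"]; r=R.from_quat([q[1],q[2],q[3],q[0]])
    W=cam.reshape(-1,3)@r.as_matrix().T+np.array(c["position"])
    W[depth.ravel()<=0]=np.nan
    return W.reshape(h,w,3)
def look(name,tag):
    im,d=grab_frame(name); cv2.imwrite(f"pics/{tag}.png",im); np.save(f"pics/{tag}.npy",pts(name,d)); return im,np.load(f"pics/{tag}.npy")
E
python3 - <<'E'
from h import *
for n in("top","side"):
    im,P=look(n,n+"0"); print(n,calibration(n),np.isnan(P[...,0]).mean())
print(sense())
E
```

```text
top {'vfov': 46.27256215546295, 'cx': 322.4437783631519, 'cy': 196.27054399046926, 'k1': -0.08747967179137837, 'position': array([ 450.72513033,  121.64021618, 1212.06128286]), 'orientation': array([-0.6981888 , -0.02350815,  0.02491127,  0.71509384])} 0.0325703125
side {'vfov': 42.05958639326636, 'cx': 320.64852885245244, 'cy': 197.9850414083488, 'k1': -0.15962311731737894, 'position': array([ 288.77725623, 1326.33423006,  925.73421096]), 'orientation': array([-0.0909837 , -0.03497164,  0.45673828,  0.88424493])} 0.1158984375
{'time': 0.1, 'joint_pos': array([-1.29819931,  0.4117937 , -0.01269581,  1.59693239,  0.00558803,
        1.13430515, -0.08216887]), 'dq': array([-0.00192008, -0.0016261 , -0.00065669, -0.0021815 , -0.00011503,
       -0.00068747, -0.00076157]), 'joint_torque': array([ 2.47742078e-03, -5.89096212e+01,  6.43939935e-01, -2.91717517e+01,
       -5.37226070e-02,  1.43909708e-02,  2.30491781e-05]), 'eef_pos': array([208.79167722, 588.62260627, 221.92103573]), 'tool_rot': array([-7.20875204e-05,  1.69557673e-01,  9.85520017e-01, -6.97850400e-04]), 'contact_force': array([-0.06478342, -0.137441  , -0.06311568]), 'ft_torque': array([-0.02489449, -0.03861362,  0.01392492]), 'grip_width': 1.0055124524182537}
```

View pics/top0.png

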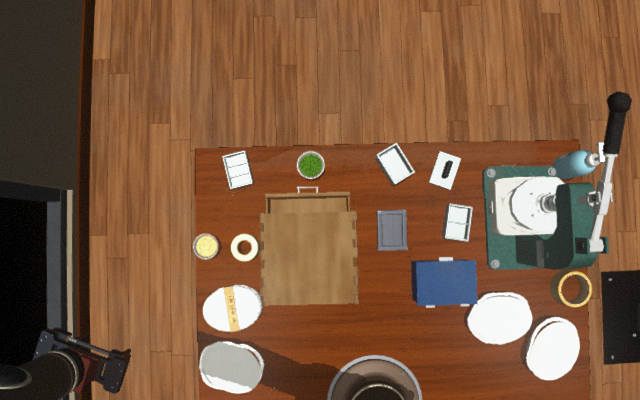

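View pics/side0.png

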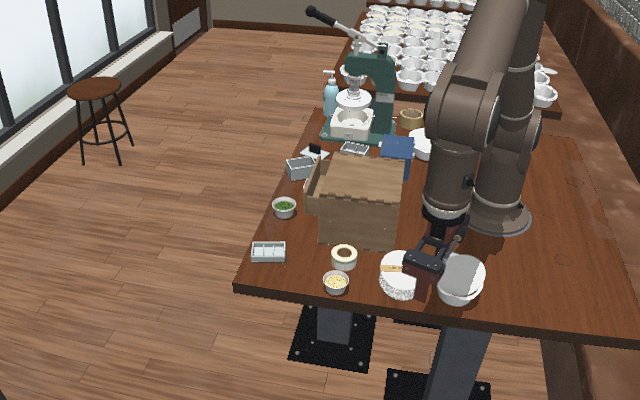

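The top view shows the three-compartment box at (237,170), the deep box at (395,163), the lid at (446,170), the two-compartment box at (459,222) and the dark base at (392,230). A wooden cabinet fills (262-357, 193-305). The side view agrees, but the cabinet partly hides the base from it.

```bash
cat >> h.py <<'E'
def rect(P,m):
    """min-area rect of masked world points: centre, long, short, angle(deg) of long axis"""
    (cx,cy),(a,b),t=cv2.minAreaRect(P[m][:,:2].astype(np.float32))
    if a<b: a,b,t=b,a,t+90
    return np.round([cx,cy,a,b,(t+90)%180-90],1)
E
python3 - <<'E'
from h import *
im=cv2.imread("pics/top0.png");P=np.load("pics/top0.npy")
Z=P[...,2]
def med(u0,u1,v0,v1): return np.nanmedian(P[v0:v1,u0:u1].reshape(-1,3),0).round(1)
print("table",med(360,372,190,230),med(215,225,180,200),med(480,484,180,240))
print("cabinet",med(280,340,230,290),"drawer",med(280,340,198,206), "zmax",np.nanmax(Z[190:305,260:358]))
for n,(u0,u1,v0,v1) in dict(third=(215,260,140,195),deep=(370,420,135,190),lid=(425,468,140,195),half=(438,480,198,248),base=(370,412,202,256),green=(292,330,145,184),oat=(190,222,230,262),roll=(228,260,230,264),blue=(405,482,255,310),press=(484,606,90,275),knob=(290,325,182,194)).items():
    s=np.zeros(Z.shape,bool); s[v0:v1,u0:u1]=True
    s&=np.isfinite(Z)
    zz=Z[s]; top=np.percentile(zz,[50,90,99,100])
    m=s&(Z>6)
    nl,l,st,_=cv2.connectedComponentsWithStats(m.astype(np.uint8)); k=1+st[1:,4].argmax(); m=l==k
    print(n,"z",top.round(1),rect(P,m),m.sum())
    z1=np.percentile(Z[m],95); mt=m&(Z>z1-8)
    print("   top",rect(P,mt),z1.round(1))
E
python3 -c "
import cv2;i=cv2.imread('pics/top0.png')[130:260,360:490];cv2.imwrite('pics/c0.png',cv2.resize(i,None,fx=4.5,fy=4.5,interpolation=2))"
```

```text
table [4.968e+02 7.600e+00 2.000e-01] [557.8 386.3  -0.6] [ 489.1 -297.4    0.8]
cabinet [382.4 150.8 167.8] drawer [515.6 150.8  94.3] zmax 176.11555445187196
third z [ 1.  14.1 25.8 28.2] [605.3 335.7  90.8  61.   13.2] 721
   top [606.5 336.   88.5  60.9  13.1] 25.2
deep z [ 1.6 32.  52.3 57.1] [612.7 -72.5  88.1  74.7  29.8] 866
   top [609.3 -66.7  88.2  61.1  30. ] 51.5
lid z [ 2.1 12.7 43.2 49.8] [ 594.  -202.1   89.    63.   -20.9] 766
   top [ 594.4 -201.2   42.7   12.9  -21.4] 42.5
half z [ 3.4 30.5 38.7 40.9] [ 460.1 -224.2   90.5   63.7   -9.9] 841
   top [ 458.1 -224.3   86.4   62.7  -10.4] 37.8
base z [ 4.2 12.6 16.1 19.3] [442.1 -57.8 103.8  77.1  -0.7] 906
   top [ 4.421e+02 -5.780e+01  1.039e+02  7.680e+01 -4.000e-01] 15.3
green z [ 2.4 30.2 37.5 41.3] [612.  147.1  68.1  68.  -66.8] 598
   top [612.  147.1  68.1  68.  -66.8] 36.3
oat z [ 3.1 28.  33.9 38.1] [413.  418.   62.4  61.5  44. ] 489
   top [413.  418.   62.4  61.5  44. ] 32.8
roll z [  2.8  35.8 168.3 170.3] [404.4 307.3  92.2  65.6  71.2] 473
   top [405.3 306.9  92.1  65.1  76.2] 37.9
blue z [88.4 92.1 94.5 97.4] [ 310.7 -187.2  182.2  126.2   83.5] 3088
   top [ 315.8 -173.   148.2  119.3  -88.9] 93.4
press z [ 17.5 302.6 383.2 418. ] [ 481.3 -433.5  301.8  267.1    0.8] 12521
   top [ 499.1 -402.   223.2   39.5   -2.1] 353.7
knob z [  0.8 123.6 159.5 163.6] [539.7 153.2  76.8  17.5  88.9] 92
   top [531.3 153.4  76.8   0.7  88.9] 159.4
```

View pics/c0.png

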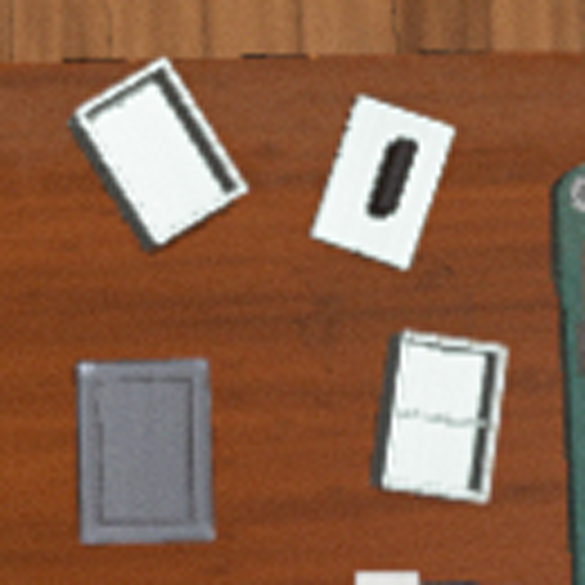

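All four parts are the right way up, and the footprints match the given sizes. Next I check the gripper-body clearance at the half box, third box and base.

Run:
```python
from h import *
Q=np.concatenate([np.load(f"pics/{n}0.npy").reshape(-1,3) for n in("top","side")])
for n,x,y,a,zb in(("half",458,-224,80,88),("base",442,-58,90,108),("deep",609,-67,120,100),("lid",594,-201,69,92),("third",606,336,103,82)):
    d=np.radians(a);e=Q[:,:2]-[x,y]; l=e@[np.cos(d),np.sin(d)]; s=e@[-np.sin(d),np.cos(d)]
    m=(abs(l)<140)&(abs(s)<70)&(Q[:,2]>zb-8)
    print(n,m.sum(), *( [np.abs(l[m]).min().round(), np.abs(s[m]).min().round(), Q[m].min(0).round(),Q[m].max(0).round()] if m.any() else []))
C=np.load("pics/top0.npy").reshape(-1,3);m=(C[:,2]>120)&(C[:,1]<300)&(C[:,1]>0)&(C[:,0]<560);print(C[m].min(0),C[m].max(0))
```

```text
half 804 80.0 1.0 [ 435. -373.  122.] [ 511. -312.  307.]
base 1243 101.0 0.0 [372.  43. 100.] [512.  82. 176.]
deep 0
lid 9 138.0 19.0 [ 497. -323.  128.] [ 527. -312.  145.]
third 0
[ 55.79378222   0.44907921 120.10113773] [548.70752993 263.17908256 176.11555445]
```

>>> drive_tool(targets=[[3, -6, 1, 10, 8.78], [3, -6, 1, 10, 8.78], [3, -6, 1, 10, 8.78], [4, -6, 0, 10, 8.78], [4, -6, 0, 9.5, 8.78]], force=25)

```text
time: 0.72
eef_pos: [354.1, 323.7, 247.6]
tool_rot: [-0.0, -0.262, 0.965, -0.003]
contact_force: [1.3, -0.7, -0.0]
grip_width: 0.997
```

The press head overhangs the half box's outer side, so I'll pinch that box by its cross wall with the jaws along x. First the deep box.

>>> drive_tool(targets=[[4, -6, 0, 0, 8.78], [4, -6, 0, 0, 8.78], [4, -6, 0, 0, 8.78], [4, -6, 0, 0, 8.78], [4, -6, 0, 0, 8.78]])

```text
time: 1.35
eef_pos: [525.8, 62.7, 247.6]
tool_rot: [0.0, -0.263, 0.965, -0.002]
contact_force: [1.1, 0.8, 1.1]
grip_width: 1.002
```

Run:
```python
from h import *
P=np.load("pics/top0.npy")
def prof(x,y,a,tag):
    Q=P.reshape(-1,3);d=np.radians(a);e=Q[:,:2]-[x,y]; l=e@[np.cos(d),np.sin(d)]; s=e@[-np.sin(d),np.cos(d)]
    m=(abs(s)<15)&(abs(l)<48)
    for k in range(-48,48,4):
        q=m&(l>=k)&(l<k+4)
        if q.any(): print(tag,k,np.percentile(Q[q,2],[20,80]).round(),end=' | ')
    print()
prof(458.1,-224.3,-10.2,'h');prof(606.5,336,13.1,'t')
print(sense()['joint_pos'])
```

```text
h -48 [-1.  3.] | h -44 [ 8. 37.] | h -40 [ 7. 30.] | h -36 [ 7. 10.] | h -32 [ 7. 11.] | h -28 [ 6. 11.] | h -24 [ 7. 11.] | h -20 [ 7. 10.] | h -16 [ 7. 10.] | h -12 [ 7. 11.] | h -8 [ 7. 10.] | h -4 [ 9. 29.] | h 0 [ 8. 12.] | h 4 [ 7. 10.] | h 8 [ 6. 10.] | h 12 [ 8. 11.] | h 16 [ 6. 10.] | h 20 [ 6. 10.] | h 24 [ 6. 10.] | h 28 [ 5. 10.] | h 32 [ 7. 10.] | h 36 [ 7. 35.] | h 40 [33. 38.] | h 44 [0. 4.] | 
t -48 [-3.  3.] | t -44 [ 6. 24.] | t -40 [ 8. 10.] | t -36 [ 6. 11.] | t -32 [ 7. 10.] | t -28 [7. 9.] | t -24 [6. 9.] | t -20 [ 6. 10.] | t -16 [ 5. 16.] | t -12 [ 6. 10.] | t -8 [6. 8.] | t -4 [6. 9.] | t 0 [6. 9.] | t 4 [6. 8.] | t 8 [ 6. 11.] | t 12 [ 9. 18.] | t 16 [ 7. 10.] | t 20 [7. 9.] | t 24 [ 7. 10.] | t 28 [ 7. 10.] | t 32 [7. 9.] | t 36 [7. 9.] | t 40 [ 8. 23.] | t 44 [22. 23.] | 
[-0.40442705  0.22340352  0.2287402   1.80788768 -0.05086992  1.11569542
  1.94522601]
```

>>> drive_tool(targets=[[4, -6, -4, 0, 8.78], [4, -6, -4, 0, 8.78], [1, -2, -4, 0, 8.78], [0, 0, -4, 0, 8.78]])

```text
time: 1.85
eef_pos: [599.6, -55.2, 106.4]
tool_rot: [0.003, -0.26, 0.966, -0.004]
contact_force: [-0.5, -0.3, -0.7]
grip_width: 1.0
```

>>> drive_tool(targets=[[1.0, -1.2, 0, 0, 8.78], [0, 0, 0, 0, 8.78]])

```text
time: 2.1
eef_pos: [608.6, -68.5, 104.5]
tool_rot: [0.001, -0.26, 0.966, -0.004]
contact_force: [0.7, -0.4, 0.7]
grip_width: 1.003
```

>>> drive_tool(targets=[[0, 0.1, -4, 0, 8.78], [0, 0, -3, 0, 8.78], [0, 0, -0.8, 0, 8.78], [0, 0, 0, 0, 8.78]])

```text
time: 2.6
eef_pos: [614.3, -66.1, 32.9]
tool_rot: [0.007, -0.261, 0.965, -0.005]
contact_force: [0.8, -0.5, 1.1]
grip_width: 1.002
```

>>> drive_tool(targets=[[-0.5, 0, -0.8, 0, 8.78], [0, 0, 0, 0, 8.78], [0, 0, 0, 0, 8.78]])

```text
time: 2.98
eef_pos: [610.8, -65.9, 27.9]
tool_rot: [0.009, -0.261, 0.965, -0.005]
contact_force: [0.3, 0.6, 0.2]
grip_width: 0.998
```

>>> drive_tool(targets=[[-0.1, -0.05, -0.2, 0, 5], [0, 0, 0, 0, 5], [0, 0, 0, 0, 5], [0, 0, 0, 0, 5], [0, 0, 0, 0, 5]], force=25)

```text
time: 3.6
eef_pos: [610.0, -66.4, 26.2]
tool_rot: [0.009, -0.261, 0.965, -0.005]
contact_force: [-0.2, -0.5, 0.6]
grip_width: 0.681
```

>>> drive_tool(targets=[[0, 0, 4, 0, 5], [-2, 0.2, 4, -8, 5], [-5, 0.2, 1, -10, 5], [-5, 0.2, 0, -10, 5], [-4, 0.2, 0, -2, 5]])

```text
time: 4.22
eef_pos: [447.3, -58.4, 117.0]
tool_rot: [0.008, 0.006, 1.0, -0.006]
contact_force: [0.2, -0.7, -0.6]
grip_width: 0.68
```

>>> drive_tool(targets=[[-0.4, 0.05, -3, 0, 5], [0, 0, -2, 0, 5], [0, 0, 0, 0, 5]])

```text
time: 4.6
eef_pos: [440.4, -57.2, 67.1]
tool_rot: [0.008, 0.007, 1.0, -0.005]
contact_force: [-0.6, 0.3, -1.4]
grip_width: 0.681
```

>>> drive_tool(targets=[[0.2, -0.05, -1.5, 0, 5], [0, 0, -0.8, 0, 5], [0, 0, 0, 0, 5]])

```text
time: 4.97
eef_pos: [443.8, -57.9, 43.5]
tool_rot: [0.009, 0.007, 1.0, -0.005]
contact_force: [-0.0, -0.3, -1.3]
grip_width: 0.682
```

>>> drive_tool(targets=[[-0.1, 0, -0.5, 0, 5], [0, 0, -0.4, 0, 5], [0, 0, -0.1, 0, 5], [0, 0, 0, 0, 5]])

```text
time: 5.48
eef_pos: [443.5, -57.9, 34.2]
tool_rot: [0.01, 0.007, 1.0, -0.005]
contact_force: [-0.5, -0.9, -1.3]
grip_width: 0.683
```

>>> drive_tool(targets=[[0, 0, -0.2, 0, 5], [0, 0, -0.2, 0, 5], [0, 0, 0, 0, 5]])

```text
time: 5.85
eef_pos: [444.5, -57.8, 33.9]
tool_rot: [0.011, 0.007, 1.0, -0.003]
contact_force: [0.0, -0.3, -1.8]
grip_width: 0.681
```

>>> drive_tool(targets=[[0, 0, 0, 0, 8.78], [0, 0, 0, 0, 8.78], [0, 0, 2, 0, 8.78], [0, 0, 5, -5, 8.78], [0, 0, 5, -10, 8.78]])

```text
time: 6.48
eef_pos: [441.9, -58.2, 153.1]
tool_rot: [0.007, 0.141, 0.99, -0.006]
contact_force: [1.5, 0.8, -0.6]
grip_width: 1.002
```

>>> drive_tool(targets=[[0, 0, 2, -10.7, 8], [0, -1, 0, -10.7, 6], [0, -2, 0, -10.7, 5], [0, -2, 0, -10.7, 4], [0, -3, 0, -10.7, 3.2]])

```text
time: 7.1
eef_pos: [444.4, -137.5, 177.0]
tool_rot: [0.007, 0.573, 0.82, -0.007]
contact_force: [0.2, -0.8, 0.1]
grip_width: 0.495
```

>>> drive_tool(targets=[[0, -3, 0, -10.7, 3.2], [0, -3, 0, -10.7, 3.2], [0, -2, 0, -5, 3.2], [0, 0, 0, 0, 3.2]])

```text
time: 7.6
eef_pos: [444.0, -221.2, 176.3]
tool_rot: [0.005, 0.747, 0.664, -0.009]
contact_force: [0.0, 1.2, -0.1]
grip_width: 0.363
```

Run:
```python
from h import *
im,P=look("top","top1"); Z=P[...,2]
Q=P.reshape(-1,3); e=Q-[442,-58,0]; m=(abs(e[:,0])<65)&(abs(e[:,1])<50)
M=m.reshape(Z.shape)&(Z>48)&(Z<70); print(rect(P,M),np.percentile(Z[M],[50,90]),M.sum())
cv2.imwrite("pics/c1.png",cv2.resize(im[130:280,360:490],None,fx=4,fy=4,interpolation=2))
im,P=look("side","side1"); cv2.imwrite("pics/s1.png",cv2.resize(im[120:220,270:430],None,fx=4,fy=4))
```

```text
[443.6 -59.9  86.9  60.8  -0.7] [56.81539823 60.32899597] 221
```

View pics/c1.png

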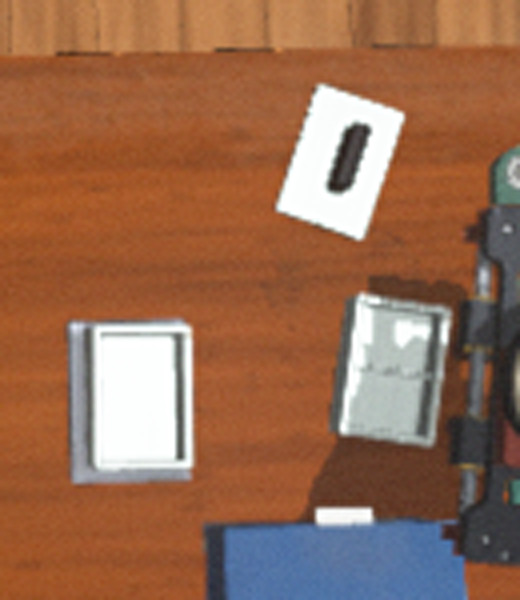

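The deep box's rim is level at about 57 mm, centred at (443.6, -59.9), so it is seated. The crop shows it centred in the tray at about (140,395). Now the half box.

>>> drive_tool(targets=[[1.3, -0.3, -5, -3.6, 3.2], [0, 0, -4, 0, 3.2], [0, 0, -2, 0, 3.2], [0, 0, 0, 0, 3.2]])

```text
time: 8.2
eef_pos: [459.6, -216.2, 63.5]
tool_rot: [0.004, 0.762, 0.647, -0.007]
contact_force: [-0.2, 0.5, 0.3]
grip_width: 0.367
```

>>> drive_tool(targets=[[-0.2, -0.8, -1, -1, 3.2], [0, 0, -0.5, 0, 3.2], [0, 0, 0, 0, 3.2]])

```text
time: 8.57
eef_pos: [459.0, -224.1, 49.5]
tool_rot: [0.004, 0.767, 0.641, -0.006]
contact_force: [0.4, -1.0, 0.0]
grip_width: 0.366
```

>>> drive_tool(targets=[[-0.1, 0, -2, 0, 3.2], [0, 0, -1, 0, 3.2], [0, 0, -0.4, 0, 3.2], [0, 0, 0, 0, 3.2]])

```text
time: 9.07
eef_pos: [459.5, -224.5, 16.4]
tool_rot: [0.006, 0.767, 0.642, -0.005]
contact_force: [0.0, 0.1, 0.1]
grip_width: 0.368
```

>>> drive_tool(targets=[[-0.1, 0, -0.4, 0, 3.2], [0, 0, 0, 0, 3.2]])

```text
time: 9.32
eef_pos: [458.9, -224.7, 12.7]
tool_rot: [0.006, 0.767, 0.642, -0.004]
contact_force: [-0.8, -0.6, -0.6]
grip_width: 0.362
```

>>> drive_tool(targets=[[0, 0, 0, 0, 0], [0, 0, 0, 0, 0], [0, 0, 0, 0, 0], [0, 0, 0, 0, 0]], force=30)

```text
time: 9.82
eef_pos: [458.8, -224.7, 13.1]
tool_rot: [0.006, 0.767, 0.642, -0.004]
contact_force: [-0.5, 0.3, 0.3]
grip_width: 0.02
```

>>> drive_tool(targets=[[0, 0, 2, 0, 0], [0, 0, 4, 0, 0], [0, 0, 4, 0, 0], [0, 0, 1, 0, 0], [0, 0, 0, 0, 0]], force=45)

```text
time: 10.45
eef_pos: [457.4, -223.7, 124.2]
tool_rot: [0.005, 0.767, 0.642, -0.005]
contact_force: [0.6, 0.4, -2.7]
grip_width: 0.021
```

Run:
```python
from h import *
im,P=look("top","top2")
cv2.imwrite("pics/c2.png",cv2.resize(im[150:300,380:530],None,fx=3,fy=3,interpolation=2))
print(sense()['grip_width'],sense()['contact_force'])
```

```text
0.02379495196404044 [-0.06480164 -0.28658104 -1.65420734]
```

View pics/c2.png

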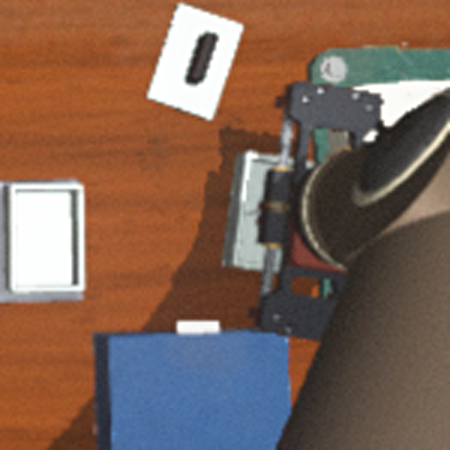

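It is held: the opening stays on the thin wall, there is weight on the wrist, and the box has risen (rim at about (245,210) in the crop). Carrying it to the stack.

>>> drive_tool(targets=[[-0.4, 4, 0, 4, 0], [-0.4, 4, 0, 4, 0], [-0.3, 4, 0, 1.5, 0], [0, 2, 0, 0, 0], [0, 0, 0, 0, 0]])

```text
time: 11.12
eef_pos: [441.5, -79.7, 117.5]
tool_rot: [0.002, 0.709, 0.705, -0.009]
contact_force: [0.7, -0.5, -1.2]
grip_width: 0.02
```

>>> drive_tool(targets=[[0.2, 2, -2, 0, 0], [0, 0, -1, 0, 0], [0, 0, 0, 0, 0]])

```text
time: 11.5
eef_pos: [442.7, -62.5, 85.2]
tool_rot: [0.002, 0.71, 0.704, -0.011]
contact_force: [0.2, 0.4, -1.5]
grip_width: 0.02
```

>>> drive_tool(targets=[[0.1, 0.25, -0.5, 0, 0], [0, 0, -0.3, 0, 0], [0, 0, 0, 0, 0]])

```text
time: 11.88
eef_pos: [444.1, -62.1, 77.3]
tool_rot: [0.003, 0.711, 0.703, -0.011]
contact_force: [0.5, 0.1, -1.0]
grip_width: 0.018
```

>>> drive_tool(targets=[[0, 0.3, -0.3, 0, 0], [0, 0, -0.2, 0, 0], [0, 0, 0, 0, 0]])

```text
time: 12.25
eef_pos: [444.4, -58.8, 72.3]
tool_rot: [0.003, 0.711, 0.703, -0.01]
contact_force: [-0.0, -0.6, -1.4]
grip_width: 0.023
```

>>> drive_tool(targets=[[0, -0.1, -0.4, 0, 0], [0, 0, -0.3, 0, 0], [0, 0, -0.1, 0, 0], [0, 0, 0, 0, 0]])

```text
time: 12.75
eef_pos: [444.5, -59.9, 67.2]
tool_rot: [0.001, 0.712, 0.702, -0.008]
contact_force: [0.3, 1.4, 0.1]
grip_width: 0.016
```

>>> drive_tool(targets=[[0, 0, -0.15, 0, 0], [0, 0, 0, 0, 2.5], [0, 0, 0, 0, 2.5], [0, 0, 1, 0, 2.5], [0, 0, 4, 0, 2.5]])

```text
time: 13.38
eef_pos: [443.2, -60.4, 116.3]
tool_rot: [-0.0, 0.712, 0.702, -0.01]
contact_force: [1.5, 0.1, 0.5]
grip_width: 0.288
```

>>> drive_tool(targets=[[0, 2, 4, 10, 5], [1, 4, 4, 10.7, 8], [2, 5, 2, 10.7, 8.78], [3, 5, 0, 10.7, 8.78], [3, 5, 0, 10.7, 8.78]])

```text
time: 14.0
eef_pos: [535.3, 151.3, 226.2]
tool_rot: [0.008, 0.322, 0.947, -0.006]
contact_force: [1.2, -0.6, 0.4]
grip_width: 0.814
```

>>> drive_tool(targets=[[2, 5, 0, 10.7, 8.78], [2, 5, 0, 10.7, 8.78], [1.5, 4, -3, 10.7, 8.78], [0.5, 2, -3, 10.7, 8.78], [0, 0, -2, 6, 8.78]])

```text
time: 14.62
eef_pos: [598.4, 322.5, 147.0]
tool_rot: [0.012, -0.104, 0.994, -0.001]
contact_force: [0.7, 0.2, 0.3]
grip_width: 0.999
```

Run:
```python
from h import *
im,P=look("top","top3"); Z=P[...,2]
Q=P.reshape(-1,3); e=Q-[443,-59,0]; m=(abs(e[:,0])<65)&(abs(e[:,1])<50)
M=m.reshape(Z.shape)&(Z>83)&(Z<105); print(rect(P,M),np.percentile(Z[M],[50,90]),M.sum())
a=cv2.resize(im[190:270,360:425],None,fx=5,fy=5,interpolation=2);b=cv2.resize(im[140:220,205:270],None,fx=5,fy=5,interpolation=2)
cv2.imwrite("pics/c3.png",np.hstack([a,b]))
```

```text
[444.8 -59.9  86.6  61.   -1.5] [89.32561288 92.51628972] 235
```

View pics/c3.png

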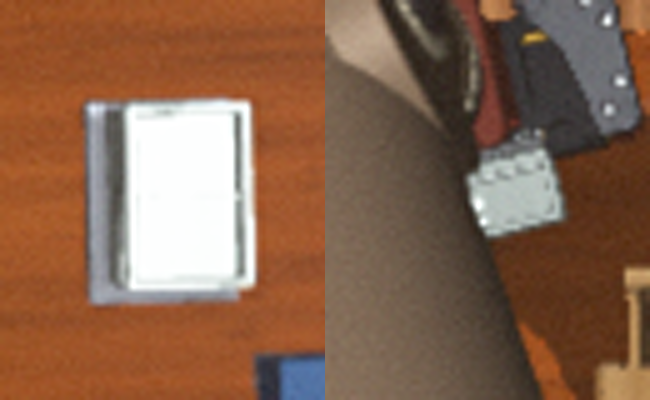

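The half box's rim reads 89 mm against 90 expected, at (444.8, -59.9), so it is seated; the left crop shows the boxes aligned. The third box is next (right crop, centre at about (515,190)).

>>> drive_tool(targets=[[0.8, 1.4, -5, 1, 8.78], [0, 0, -3, 0, 8.78], [0, 0, 0, 0, 8.78]])

```text
time: 15.05
eef_pos: [606.4, 334.3, 64.8]
tool_rot: [0.011, -0.112, 0.994, -0.002]
contact_force: [0.2, 0.1, 1.0]
grip_width: 0.998
```

>>> drive_tool(targets=[[0, 0.2, -3, 0, 8.78], [0, 0, -1.5, 0, 8.78], [0, 0, 0, 0, 8.78]])

```text
time: 15.42
eef_pos: [609.3, 336.8, 24.7]
tool_rot: [0.014, -0.11, 0.994, -0.002]
contact_force: [0.3, 0.1, -0.1]
grip_width: 0.998
```

>>> drive_tool(targets=[[-0.3, 0, -1.2, 0, 8.78], [-0.1, 0, -0.4, 0, 8.78], [0, 0, 0, 0, 8.78]])

```text
time: 15.8
eef_pos: [606.6, 337.5, 10.9]
tool_rot: [0.016, -0.11, 0.994, -0.001]
contact_force: [0.8, -0.6, -0.5]
grip_width: 1.001
```

>>> drive_tool(targets=[[-0.05, 0, -0.6, 0, 8.78], [0, 0, 0, 0, 8.78]])

```text
time: 16.05
eef_pos: [606.3, 337.5, 5.0]
tool_rot: [0.016, -0.11, 0.994, -0.001]
contact_force: [-0.2, -0.9, 0.3]
grip_width: 0.999
```

>>> drive_tool(targets=[[0, 0, 0, 0, 5], [0, 0, 0, 0, 5], [0, 0, 0, 0, 5], [0, 0, 0, 0, 5], [0, 0, 0, 0, 5]], force=25)

```text
time: 16.68
eef_pos: [606.6, 337.5, 5.2]
tool_rot: [0.016, -0.11, 0.994, -0.001]
contact_force: [-0.7, -0.0, -0.4]
grip_width: 0.684
```

>>> drive_tool(targets=[[0, 0, 4, 0, 5], [0, 0, 5, 0, 5], [0, -1, 5, 0, 5], [0, -4, 4, -2, 5], [0, -5, 1, -4, 5]])

```text
time: 17.3
eef_pos: [602.7, 239.2, 197.4]
tool_rot: [0.014, -0.06, 0.998, -0.002]
contact_force: [1.2, 0.0, -0.8]
grip_width: 0.681
```

>>> drive_tool(targets=[[-1, -5, 0, -4, 5], [-2, -5, 0, -4, 5], [-2.5, -5, 0, 0, 5], [-2.5, -5, 0, 0, 5]])

```text
time: 17.8
eef_pos: [521.6, 32.7, 199.0]
tool_rot: [0.016, 0.013, 1.0, -0.002]
contact_force: [1.7, 0.3, -0.5]
grip_width: 0.682
```

>>> drive_tool(targets=[[-3, -4, 0, 0, 5], [-3, -3.5, 0, 0, 5], [-0.8, -0.8, -1, 0, 5], [0, 0, -1, 0, 5], [0, 0, 0, 0, 5]])

```text
time: 18.42
eef_pos: [450.0, -55.5, 178.6]
tool_rot: [0.016, 0.016, 1.0, -0.001]
contact_force: [-0.2, 0.4, -0.2]
grip_width: 0.683
```

>>> drive_tool(targets=[[-0.5, -0.3, -3, 1, 5], [0, 0, -2, 0, 5], [0, 0, -1, 0, 5], [0, 0, 0, 0, 5]])

```text
time: 18.92
eef_pos: [448.6, -54.8, 116.7]
tool_rot: [0.017, 0.003, 1.0, -0.002]
contact_force: [-0.8, 0.5, -1.7]
grip_width: 0.681
```

>>> drive_tool(targets=[[-0.4, -0.35, -0.5, -0.4, 5], [0, 0, -0.4, 0, 5], [0, 0, 0, 0, 5]])

```text
time: 19.3
eef_pos: [445.6, -58.2, 108.3]
tool_rot: [0.018, 0.007, 1.0, -0.002]
contact_force: [-0.0, 0.2, -2.1]
grip_width: 0.68
```

>>> drive_tool(targets=[[-0.1, 0, -0.7, 0, 5], [0, 0, -0.5, 0, 5], [0, 0, -0.1, 0, 5], [0, 0, 0, 0, 5]])

```text
time: 19.8
eef_pos: [444.8, -58.2, 94.7]
tool_rot: [0.018, 0.007, 1.0, -0.002]
contact_force: [-0.8, 0.3, -0.8]
grip_width: 0.678
```

>>> drive_tool(targets=[[0, 0, -0.2, 0, 5], [0, 0, -0.15, 0, 5], [0, 0, -0.1, 0, 5], [0, 0, 0, 0, 5]])

```text
time: 20.3
eef_pos: [445.1, -58.3, 91.2]
tool_rot: [0.018, 0.007, 1.0, -0.001]
contact_force: [-1.1, 0.2, -0.6]
grip_width: 0.68
```

>>> drive_tool(targets=[[0, 0, -0.15, 0, 5], [0, 0, 0, 0, 8.78], [0, 0, 0, 0, 8.78], [0, 0, 3, 0, 8.78], [0, 0, 4, 0, 8.78]])

```text
time: 20.92
eef_pos: [443.9, -58.4, 160.0]
tool_rot: [0.016, 0.007, 1.0, -0.001]
contact_force: [0.9, 0.0, -0.4]
grip_width: 1.001
```

>>> drive_tool(targets=[[2, -2, 1, -5, 8.78], [4, -4, 0, -8, 7], [4, -4, 0, -7, 5], [3, -3, -2, 0, 4], [0, 0, 0, 0, 4]])

```text
time: 21.55
eef_pos: [579.8, -190.7, 152.0]
tool_rot: [0.019, 0.183, 0.983, -0.003]
contact_force: [-1.4, 0.7, 0.4]
grip_width: 0.588
```

Run:
```python
from h import *
im,P=look("top","top4"); Z=P[...,2]
Q=P.reshape(-1,3); e=Q-[445,-59,0]; m=(abs(e[:,0])<65)&(abs(e[:,1])<50)
M=m.reshape(Z.shape)&(Z>104)&(Z<126); print(rect(P,M),np.percentile(Z[M],[50,90]),M.sum())
q=P[M]; A=np.c_[q[:,:2]-q[:,:2].mean(0),np.ones(len(q))]; print("slope",np.linalg.lstsq(A,q[:,2],rcond=None)[0])
cv2.imwrite("pics/c4.png",cv2.resize(im[130:260,360:490],None,fx=4,fy=4,interpolation=2))
```

```text
[ 4.455e+02 -6.050e+01  8.780e+01  6.120e+01 -2.000e-01] [109.4324993 112.4627507] 227
slope [-2.98910720e-03  2.23112982e-03  1.09454725e+02]
```

View pics/c4.png

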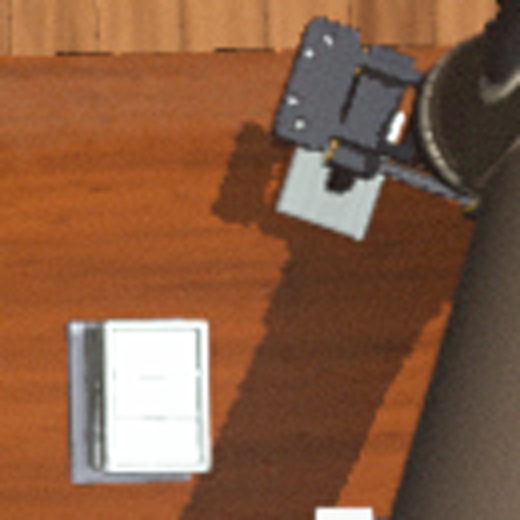

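The third box's rim reads 109.4 mm (110 expected), is level, and is centred at (445.5, -60.5); the crop shows it square at about (157,395). Now the lid.

>>> drive_tool(targets=[[1.4, -1, -4, 0, 4], [0, 0, -3, 0, 4], [0, 0, 0, 0, 4]])

```text
time: 21.98
eef_pos: [593.4, -196.7, 83.4]
tool_rot: [0.02, 0.182, 0.983, -0.002]
contact_force: [-0.6, -0.9, 1.5]
grip_width: 0.454
```

>>> drive_tool(targets=[[0, -0.4, -3, 0, 4], [0, 0, -1, 0, 4], [0, 0, 0, 0, 4]])

```text
time: 22.35
eef_pos: [595.3, -199.0, 47.9]
tool_rot: [0.023, 0.181, 0.983, -0.001]
contact_force: [0.1, 0.3, 0.1]
grip_width: 0.458
```

>>> drive_tool(targets=[[-0.2, -0.2, -2, 0, 4], [-0.1, 0, -0.6, 0, 4], [0, 0, 0, 0, 4]])

```text
time: 22.72
eef_pos: [593.4, -201.0, 22.7]
tool_rot: [0.025, 0.18, 0.983, -0.001]
contact_force: [-0.5, -0.2, 0.9]
grip_width: 0.455
```

>>> drive_tool(targets=[[0.05, 0, -0.5, 0, 4], [0, 0, 0, 0, 4]])

```text
time: 22.98
eef_pos: [594.2, -201.1, 17.7]
tool_rot: [0.025, 0.18, 0.983, -0.001]
contact_force: [0.1, -0.5, -0.3]
grip_width: 0.455
```

>>> drive_tool(targets=[[0, 0, 0, 0, 0.4], [0, 0, 0, 0, 0.4], [0, 0, 0, 0, 0.4], [0, 0, 0, 0, 0.4], [0, 0, 0, 0, 0.4]], force=25)

```text
time: 23.6
eef_pos: [594.5, -201.2, 18.1]
tool_rot: [0.025, 0.18, 0.983, -0.001]
contact_force: [0.2, 0.3, -0.6]
grip_width: 0.133
```

>>> drive_tool(targets=[[0, 0, 4, 0, 0.4], [0, 0, 5, 0, 0.4], [-1, 1, 4, 6, 0.4], [-4, 4, 1, 8, 0.4], [-4, 4, 0, 6.5, 0.4]])

```text
time: 24.22
eef_pos: [502.6, -111.8, 160.4]
tool_rot: [0.024, -0.001, 1.0, 0.001]
contact_force: [-0.4, 0.5, -0.9]
grip_width: 0.135
```

>>> drive_tool(targets=[[-3, 3, 0, 0, 0.4], [-1, 1, 0, 0, 0.4], [0, 0, 0, 0, 0.4]])

```text
time: 24.6
eef_pos: [459.2, -68.3, 160.9]
tool_rot: [0.025, -0.003, 1.0, 0.003]
contact_force: [1.5, -0.1, -0.8]
grip_width: 0.134
```

>>> drive_tool(targets=[[-1.3, 0.9, -1, 0, 0.4], [0, 0, -0.7, 0, 0.4], [0, 0, 0, 0, 0.4]])

```text
time: 24.98
eef_pos: [449.6, -62.1, 144.0]
tool_rot: [0.026, -0.002, 1.0, 0.002]
contact_force: [0.5, -0.0, -1.5]
grip_width: 0.132
```

>>> drive_tool(targets=[[-0.4, 0.35, -0.4, 0, 0.4], [0, 0, -0.2, 0, 0.4], [0, 0, 0, 0, 0.4]])

```text
time: 25.35
eef_pos: [446.7, -59.8, 137.8]
tool_rot: [0.027, -0.001, 1.0, 0.001]
contact_force: [0.3, -0.6, -0.7]
grip_width: 0.134
```

>>> drive_tool(targets=[[-0.15, 0.1, -0.5, 0, 0.4], [0, 0, -0.3, 0, 0.4], [0, 0, 0, 0, 0.4]])

```text
time: 25.72
eef_pos: [445.3, -58.7, 129.3]
tool_rot: [0.027, -0.001, 1.0, 0.001]
contact_force: [-0.3, 0.6, -0.9]
grip_width: 0.139
```

>>> drive_tool(targets=[[0, 0, -0.3, 0, 0.4], [0, 0, -0.2, 0, 0.4], [0, 0, -0.1, 0, 0.4], [0, 0, 0, 0, 0.4]])

```text
time: 26.22
eef_pos: [445.6, -58.7, 123.9]
tool_rot: [0.027, -0.001, 1.0, 0.001]
contact_force: [-1.9, -0.1, 1.1]
grip_width: 0.135
```

Contact at the expected height. I'll release, retreat and check.

>>> drive_tool(targets=[[0, 0, -0.1, 0, 0.4], [0, 0, 0, 0, 4], [0, 0, 0, 0, 4], [0, 0, 0, 0, 4], [0, 0, 3, 0, 4]])

```text
time: 26.85
eef_pos: [445.0, -58.7, 152.7]
tool_rot: [0.026, -0.001, 1.0, 0.001]
contact_force: [0.2, -0.1, 0.2]
grip_width: 0.454
```

>>> drive_tool(targets=[[0, 0, 5, 0, 4], [3, -3, 3, 0, 4], [5, -5, 0, 0, 4], [5, -5, 0, 0, 4], [0, 0, 0, 0, 4]])

```text
time: 27.48
eef_pos: [567.3, -179.4, 236.4]
tool_rot: [0.028, -0.004, 1.0, 0.001]
contact_force: [0.1, -0.1, -1.0]
grip_width: 0.455
```

Run:
```python
from h import *
im,P=look("top","top5"); Z=P[...,2]
Q=P.reshape(-1,3); e=Q-[445,-59,0]; m=((abs(e[:,0])<65)&(abs(e[:,1])<50)).reshape(Z.shape)
M=m&(Z>105)&(Z<130); print("plate",rect(P,M),np.percentile(Z[M],[50,90]),M.sum())
q=P[M]; A=np.c_[q[:,:2]-q[:,:2].mean(0),np.ones(len(q))]; print("slope",np.linalg.lstsq(A,q[:,2],rcond=None)[0])
H=m&(Z>138); print("handle",rect(P,H),np.percentile(Z[H],[50,90]))
a=cv2.resize(im[130:260,360:490],None,fx=3,fy=3,interpolation=2)
im,_=look("side","side5"); b=cv2.resize(im[110:240,300:430],None,fx=3,fy=3,interpolation=2)
cv2.imwrite("pics/c5.png",np.hstack([a,b]))
```

```text
plate [ 4.447e+02 -6.070e+01  8.890e+01  6.160e+01  3.000e-01] [116.1124014  118.96882762] 878
slope [ 2.79357702e-03 -7.89786129e-03  1.16035883e+02]
handle [443.  -79.3 126.1  59.4  -0. ] [699.82669188 725.98757359]
```

View pics/c5.png

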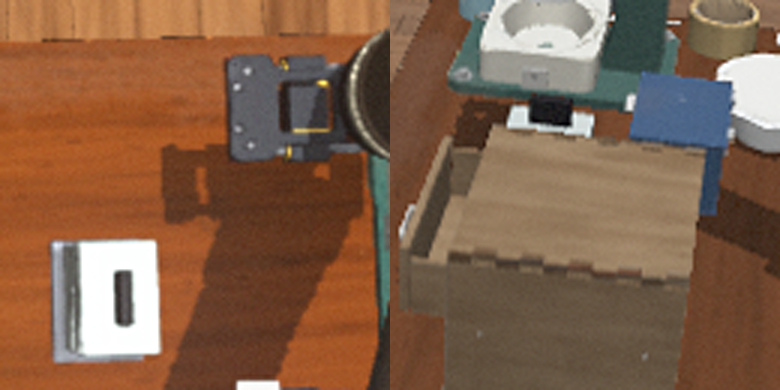

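The lid plate reads 116.1 mm (116 expected), level and aligned, centred over the boxes at (445, -61). The lid is at about (118,298) in the left crop and tops the stack in the right crop. The gripper is clear, so I'm handing in.

```bash
python3 -c "
from rig import env; print(env.close_job())"
```

```text
the job is handed in; nothing more can be done
None
```

The carrier is stacked on its base in the order asked: deep box, two-compartment box, three-compartment box, then the lid. It was handed in at about 27.6 s with the gripper well clear. I never moved the pots or the label roll.

- **Heights:** the three rims read about 57, 89 and 109 mm, against 58, 90 and 110 mm for fully seated. The lid plate reads 116.1 mm, against 116 mm.
- **Alignment:** the lid is level, to within about 0.5°. Each box was within about 1° of the base lengthways when placed (−0.7°, −1.5°, −0.2°; lid +0.3°; base about −0.5°).
- **Forces:** the largest wrist reading at the end of any move was about 3 N.
- **Half box:** the press overhangs its outer side, so I lifted it by its cross wall.
- **Disagreements:** for the deep and third boxes, the camera's y position was about 2 mm off the arm's, which is within calibration. My handle-height check failed because its mask picked up the arm, so I relied on the plate and the pictures.

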